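# Leak-check the lid seam of a gas-tight sample box

## Task

Take the leak-detector probe from its cradle and sniff the lid seam of the sample box: begin at the seam end beside the lid's small tap, at the hinge, and guide the probe tip along the three open sides, round both corners, to the other end at the hinge, at about 3 cm a second, keeping the tip right over the dark joint line and about 5 mm above it, without pressing on the box. Then lay the probe level in both forks of its cradle, pointing the same way as before, and let go. Leave the other things on the bench where they are.

Things in the scene. Friction and masses are not known exactly. Their poses are not given: they have to be found in the camera images.
- probe: loose leak-detector probe, 0.16 kg: grey box-section handle 140 (x) x 26 (y) x 24 (z) mm with black tail; from its +x end a bent steel nose, 6 mm thick, runs 20 mm forward, then straight down. Origin: centre of the handle (balance point 5 mm ahead of it); x towards the nose, z up. Grip it from above across its 26 mm width, between the forks (76 mm free)
- probe_tip (a point): end of the probe's nose, at (90, 0, -80) mm in the probe's frame: the point that must follow the seam
- cradle: fixed stand, two forks on a dark foot 130 x 70 x 10 mm. Origin: centre of the foot's underside; x along the probe towards its nose, z up. Forks 8 mm thick at x = -42 and +42 mm; floors 84 mm up, 34 mm wide, flaring above 95 mm, tops 107 mm up. The probe lies in both, axes parallel, origin within 6 mm of (0, 0, 96) mm along x, its nose hanging clear beyond the foot
- sample_box: fixed cream box 140 (x) x 200 (y) x 70 (z) mm, aluminium lid flush in its top. Origin: centre of underside; z up, -x front (two clamps), +x side with hinge strip 8 mm above the top. The seam is a dark groove 6 mm wide, 2.5 mm deep, a U through the four seam points. On the lid: steel tap at x, y = (25, 45) mm, 25 mm high; bar handle at x = 0, y -44 to 16 mm, 24 mm high
- seam_start (a point): start of the seam: end of the joint at the hinge on the tap's side, on the centreline of the joint at the level of the box's top, (45, 75, 70) mm in the box's frame; axes as the box
- seam_corner1 (a point): first corner of the joint, (-45, 75, 70) mm in the box's frame, level of the top
- seam_corner2 (a point): second corner of the joint, (-45, -75, 70) mm in the box's frame, level of the top
- seam_end (a point): end of the seam: the joint's other end at the hinge, (45, -75, 70) mm in the box's frame, level of the top
- jar: bystander: capped jar 56 mm wide, 85 mm high, standing; origin at the centre of its underside
- weighing_cup: bystander: small white open ceramic cup 50 mm wide, 45 mm high; origin at the centre of its underside
- reagent_bottle: bystander: amber bottle 52 mm wide, 100 mm high; origin at the centre of its underside
There are look-alikes about, which are no part of the job. Of the things shaped like the probe, the grey one is meant. Of the things that look like the sample_box, take the one that is farthest to the robot's right at the start.

How it is judged (in metres and radians):
On the way, in this order (a step that is already met when the one before it is completed fails the run):
1. the tip is at the start of the seam, by the tap (x of probe_tip in the frame of sample_box between 0.035 and 0.055 m and y of probe_tip in the frame of sample_box between 0.066 and 0.084 m and z of probe_tip in the frame of sample_box between 0.062 and 0.084 m), for 0.08 s.
2. the tip, on the seam, passes the point 45 mm along it (x of probe_tip in the frame of sample_box between -0.01 and 0.01 m and y of probe_tip in the frame of sample_box between 0.066 and 0.084 m and z of probe_tip in the frame of sample_box between 0.062 and 0.084 m), for 0.08 s.
3. the tip, on the seam, passes the point 90 mm along it (x of probe_tip in the frame of sample_box between -0.055 and -0.035 m and y of probe_tip in the frame of sample_box between 0.065 and 0.085 m and z of probe_tip in the frame of sample_box between 0.062 and 0.084 m), for 0.08 s.
4. the tip, on the seam, passes the point 127 mm along it (x of probe_tip in the frame of sample_box between -0.054 and -0.036 m and y of probe_tip in the frame of sample_box between 0.0275 and 0.0475 m and z of probe_tip in the frame of sample_box between 0.062 and 0.084 m), for 0.08 s.
5. the tip, on the seam, passes the point 165 mm along it (x of probe_tip in the frame of sample_box between -0.054 and -0.036 m and y of probe_tip in the frame of sample_box between -0.01 and 0.01 m and z of probe_tip in the frame of sample_box between 0.062 and 0.084 m), for 0.08 s.
6. the tip, on the seam, passes the point 202 mm along it (x of probe_tip in the frame of sample_box between -0.054 and -0.036 m and y of probe_tip in the frame of sample_box between -0.0475 and -0.0275 m and z of probe_tip in the frame of sample_box between 0.062 and 0.084 m), for 0.08 s.
7. the tip, on the seam, passes the point 240 mm along it (x of probe_tip in the frame of sample_box between -0.055 and -0.035 m and y of probe_tip in the frame of sample_box between -0.085 and -0.065 m and z of probe_tip in the frame of sample_box between 0.062 and 0.084 m), for 0.08 s.
8. the tip, on the seam, passes the point 285 mm along it (x of probe_tip in the frame of sample_box between -0.01 and 0.01 m and y of probe_tip in the frame of sample_box between -0.084 and -0.066 m and z of probe_tip in the frame of sample_box between 0.062 and 0.084 m), for 0.08 s.
9. the tip is at the far end of the seam (x of probe_tip in the frame of sample_box between 0.035 and 0.055 m and y of probe_tip in the frame of sample_box between -0.084 and -0.066 m and z of probe_tip in the frame of sample_box between 0.062 and 0.084 m), for 0.08 s.
At the end, for the whole second after the job is handed in: the probe lies at rest, level (within 0.1 rad), in both forks of its cradle, its origin within 18 mm along and 8 mm across of the cradle's middle and at 91 to 101 mm height, nose to the cradle's +x (x of probe in the frame of cradle between -0.018 and 0.018 m and y of probe in the frame of cradle between -0.008 and 0.008 m and z of probe in the frame of cradle between 0.091 and 0.101 m and x of probe_tip in the frame of cradle above 0.06 m and angle between probe's own z axis and vertical below 0.1 rad and linear speed of probe below 0.02 m/s); the robot touches nothing.
It fails at once if the probe moves faster than 8 cm/s while its tip is over the box's top and less than 12 mm above it (x of probe_tip in the frame of sample_box between -0.07 and 0.07 m and y of probe_tip in the frame of sample_box between -0.1 and 0.1 m and z of probe_tip in the frame of sample_box below 0.082 m and linear speed of probe above 0.08 m/s).
It fails at once if the tip strays from the seam more than 15 mm inwards over the lid, less than 12 mm above it (x of probe_tip in the frame of sample_box between -0.03 and 0.055 m and y of probe_tip in the frame of sample_box between -0.06 and 0.06 m and z of probe_tip in the frame of sample_box below 0.082 m).
It fails at once if the probe presses on the sample box with more than 15 N (contact force between probe and sample_box above 15 N).
It fails at once if the jar, the weighing cup or the reagent bottle is moved by more than 25 mm (distance of any of jar, weighing_cup, reagent_bottle from where it was at the start of the episode above 0.025 m).
It also fails if it takes over 72 s, if anything falls off the work surface, if the arm or the gripper's body presses on something with over 40 N, if the wrist force passes 120 N, or if a joint passes its speed limit or range.

## Robot

A 6-joint arm with a two-finger parallel gripper is mounted at the origin on the work surface. World frame = base frame: x ahead of the robot, y to its left, z up, the work surface at z = 0. Lengths are in mm, angles in degrees, forces in N, time in s.
With the tool pointing down it reaches from about 300 to 850 mm from the base axis. Payload 4.2 kg.
Tool frame: the origin (TCP) lies at the very end of the fingers, on their centre line; the grasp point (between the pads) lies 19 mm behind it; z points along the fingers, y is the line along which they close (so a half turn about z gives the same grasp; the last joint's range is limited). The gripper opens to 91 mm and grips with 3 to 60 N. Pads are 32 mm wide; open, the fingers measure 118 mm over their backs; the gripper's body (76 mm by 178 mm) begins 60 mm behind the grasp point.
Start: joints at [-69.672, 18.312, 89.639, -0, 72.044, -1.146], TCP at [210.504, -535.099, 213.976] pointing down, gripper open.
Joint ranges: [-177.97, 177.97], [-48.28, 115.42], [12.27, 149.76], [-77.06, 257.06], [2.81, 150.46], [-146.56, 146.56]. Speed limits (degrees/s): [147.25, 147.25, 180, 180, 180, 180].

## Interface

Orientations are given as [roll, pitch, yaw] about the fixed x, y, z axes, in that order (R = Rz(yaw) Ry(pitch) Rx(roll)).
In Python, from rig import r gives the robot as it stands. Calls block until the motion is done:
- r.move_to(position, orientation): joint-space move of the TCP to a pose.
- r.move_linear(position, rotation=None, v=150): straight line of the TCP; rotation=None keeps the orientation; v is the mean speed in mm/s.
- r.move_joints(angles): joint-space move.
- r.move_gripper(opening): opening from 0.0 (shut) to 1.0 (fully open); the grip force is fixed at half the most; returns when the fingers have stopped.
- r.sleep(seconds).
- r.solve_ik(position, orientation): joint angles nearest the present ones, or None.
- r.get_obs(): the state.
- r.get_image(name): name is "scene" or "top" or "wrist"; returns a dict with "frame" (480x640x3 uint8, red, green, blue), "K" (3x3 intrinsics, pixels), "origin" and "orientation" of the camera in the world. Camera axes: x right, y down, z forward; pixel columns grow to the right and rows downward; lengths in mm; the calibration is good to about 2 mm. A picture is of the moment at which its call begins. There is no depth.
A pose or a line that the arm cannot do raises r.PlanningError and nothing moves.
- r.sign_off(): hands the job in; it is judged then, once.
The state is a dict: "time": time; "joint_pos": joint angles; "qd": joint speeds; "joint_efforts": joint torques, N m; "tool_pos": TCP position; "ee_rot": TCP orientation; "contact_force": force on the tool from outside, world axes, zero at the start; "moment": the same for the moment, N m; "finger_gap": opening from 0.0 (shut) to 1.0 (fully open); "grip_force": force on a finger pad.
Only numpy, scipy, OpenCV 4.12 (cv2) and the standard library are available. Lean on these libraries where they do the work, as an engineer would, in place of code of your own. Each camera call takes 0.05 s, during which the arm holds its last target. There are 200 camera calls.

## Working session

There is one attempt and no reset: what is moved stays moved. The work goes in short steps, each a Python script; the robot and the scene stay as the last script left them, time stands still between calls to the robot, and variables do not carry over. Pictures are saved under pics/ and viewed, at most 10 in all, crops included, and the job is handed in when it is done.

```bash
ls; mkdir -p pics; cat > h.py <<'E'
import numpy as np, cv2
from rig import r
E
python3 - <<'E'
from h import *
import pickle
d={}
for n in("scene","top","wrist"):
    i=r.get_image(n);d[n]=i;cv2.imwrite(f"pics/{n}0.png",i["frame"][:,:,::-1])
    print(n,i["K"],i["origin"],i["orientation"])
pickle.dump(d,open("d0.pkl","wb"))
print(r.get_obs())
E
```

```text
pics
scene [[573.76523248   0.         324.00483529]
 [  0.         573.76523248 235.00746376]
 [  0.           0.           1.        ]] [1335.68903693  531.40130121 1093.39380161] [-136.32095987   -0.55830536  121.67746059]
top [[539.0817385    0.         315.36664934]
 [  0.         539.0817385  242.92521395]
 [  0.           0.           1.        ]] [ 354.70169199   15.54976072 1141.54443646] [-171.88152188    1.95564559  -90.79570978]
wrist [[408.20109362   0.         321.67754715]
 [  0.         408.20109362 235.53822331]
 [  0.           0.           1.        ]] [ 274.61882994 -508.11383023  385.13502818] [ 1.65633744e+02  5.21135810e-02 -6.84819196e+01]
{'time': 0.15, 'joint_pos': array([-6.96711319e+01,  1.83425618e+01,  8.96896665e+01, -8.55204840e-04,
        7.20429357e+01, -1.14591523e+00]), 'qd': array([ 0.01630202, -0.01144256, -0.23536885, -0.02480168,  0.0163617 ,
        0.01924838]), 'joint_efforts': array([ 2.05579136e-04, -4.12773550e+01, -2.32155418e+01,  7.28598959e-02,
        4.34106484e-02, -1.05017191e-04]), 'tool_pos': array([ 210.37045257, -534.73726563,  213.32471112]), 'ee_rot': array([-1.79924835e+02, -6.90141146e-04,  2.14750471e+01]), 'contact_force': array([-0.61373624, -0.43196152,  0.68411492]), 'moment': array([-0.01528666,  0.0210801 , -0.01673303]), 'grip_force': 0.0, 'finger_gap': 1.0020557593849302}
```

View pics/top0.png

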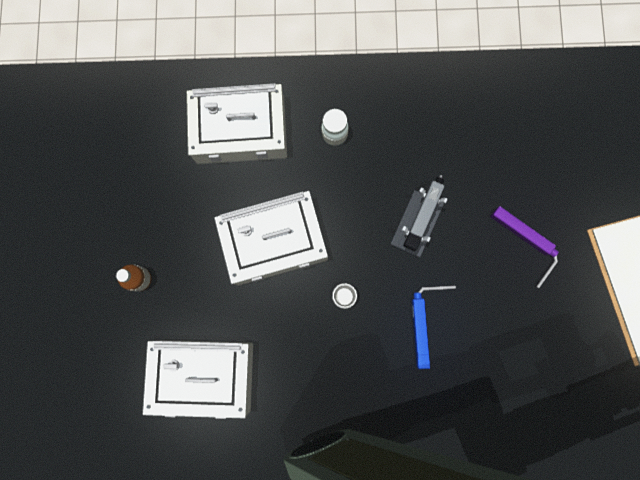

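View pics/scene0.png

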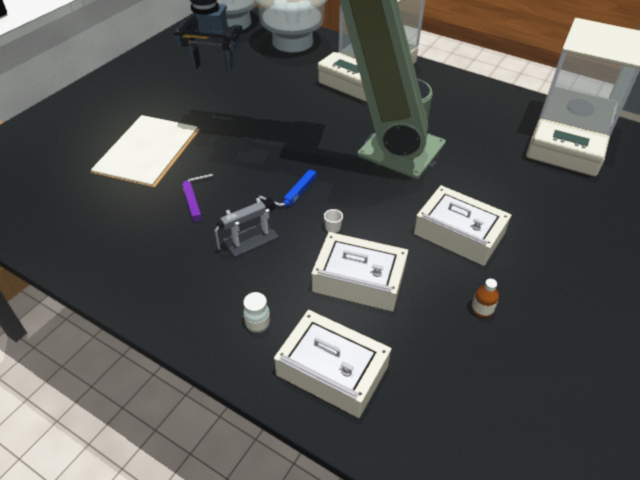

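The top view shows three boxes, centred near (237,123), (270,237) and (197,380). The middle one looks rightmost. The grey probe is in its cradle around (425,210), with its black tail at (412,240) and its nose towards (440,180). I'll zoom in on both for detail.

```bash
python3 - <<'E'
from h import *
a=cv2.imread("pics/top0.png");b=cv2.imread("pics/scene0.png")
z=lambda im,x,y,w,h:cv2.resize(im[y:y+h,x:x+w],(400,300),interpolation=cv2.INTER_CUBIC)
o=np.vstack([np.hstack([z(a,205,185,133,100),z(a,370,165,107,80)]),np.hstack([z(b,300,225,120,90),z(b,200,185,100,75)])])
cv2.imwrite("pics/zoom.png",o)
E
```

```text
(no output)
```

View pics/zoom.png

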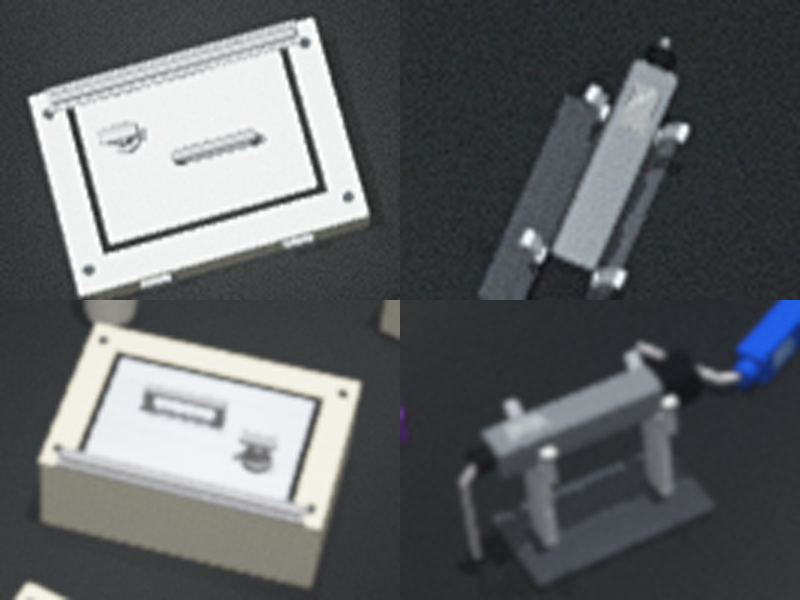

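```bash
cat > h.py <<'E'
import numpy as np, cv2
from scipy.spatial.transform import Rotation as R
from rig import r
def cast(im,px,z):
    px=np.atleast_2d(np.array(px,float)); M=R.from_euler("xyz",im["orientation"],degrees=True).as_matrix()
    d=np.c_[px,np.ones(len(px))]@np.linalg.inv(im["K"]).T@M.T
    o=np.array(im["origin"]); return o+d*((z-o[2])/d[:,2])[:,None]
def proj(im,p):
    M=R.from_euler("xyz",im["orientation"],degrees=True).as_matrix()
    q=(np.atleast_2d(p)-im["origin"])@M@im["K"].T; return q[:,:2]/q[:,2:]
SEAM=np.array([[45,75],[-45,75],[-45,-75],[45,-75.]])
def fit(src,dst):  # planar rigid fit src->dst: yaw, t, residual
    a,b=src-src.mean(0),dst-dst.mean(0)
    y=np.arctan2((a[:,0]*b[:,1]-a[:,1]*b[:,0]).sum(),(a*b).sum())
    M=np.array([[np.cos(y),-np.sin(y)],[np.sin(y),np.cos(y)]]); t=dst.mean(0)-M@src.mean(0)
    return np.degrees(y),t,np.linalg.norm(src@M.T+t-dst,axis=1)
E
python3 - <<'E'
from h import *
import pickle
d=pickle.load(open("d0.pkl","rb"));T,S=d["top"],d["scene"]
p=cast(T,[[229,221.7],[240.7,267.3],[312.3,248],[300.7,201.7]],70)[:,:2];print("top",fit(SEAM,p))
# scene zoom 400/120
zs=np.array([[293,500],[318,403],[118,357],[84,445]])
zs[:,1]-=300
p=cast(S,zs*.3+[300,225],70)[:,:2];print("scene",fit(SEAM,p))
p=cast(T,[[439,182.9],[416.5,235.3]],108)[:,:2];print("probe ends",p,np.linalg.norm(p[0]-p[1]),p.mean(0),np.degrees(np.arctan2(*(p[0]-p[1])[::-1])))
print("other boxes",cast(T,[[237,123],[270,237],[197,380]],70)[:,:2])
print("bystanders",cast(T,[[335,115],[345,295],[125,278]],[85][0])[:,:2])
E
```

```text
top (np.float64(14.289162482734008), array([526.97125712, 140.10955485]), array([3.10278757, 3.48108488, 3.9048098 , 4.26673356]))
scene (np.float64(14.334166376339994), array([528.85144919, 147.10109585]), array([2.24210249, 1.51707337, 0.72703548, 1.70952699]))
probe ends [[ 616.5922161  -194.45548421]
 [ 513.89532408 -146.60350046]] 113.29811992610993 [ 565.24377009 -170.52949233] -24.983333635395176
other boxes [[763.8380302  210.01668028]
 [521.93531085 141.43300547]
 [242.09177919 285.02900186]]
bystanders [[769.80794343   5.63522525]
 [402.32698338  -6.86546182]
 [442.70934955 428.85609958]]
```

```bash
python3 - <<'E'
from h import *
import pickle
out={}
for n,p in(("crad",[575,-175,290]),("box",[545,136,260])):
    r.move_to(p,[180,0,155]); r.sleep(.3)
    i=r.get_image("wrist");out[n]=i;cv2.imwrite(f"pics/w_{n}.png",i["frame"][:,:,::-1])
    o=r.get_obs();print(o["time"],o["joint_pos"].round(),o["tool_pos"].round(1),i["origin"],i["orientation"])
pickle.dump(out,open("d1.pkl","wb"))
E
```

```text
2.375 [-18.  19.  78.  -0.  83. -83.] [ 574.9 -175.4  290. ] [ 510.78262035 -144.68398613  461.87546888] [1.65556714e+02 5.73180283e-03 6.49916905e+01]
3.925 [ 13.  16.  87.  -0.  78. -52.] [545.2 135.4 260. ] [481.24570543 166.05345289 431.93160356] [1.65544207e+02 3.72123865e-03 6.49656915e+01]
```

View pics/w_crad.png

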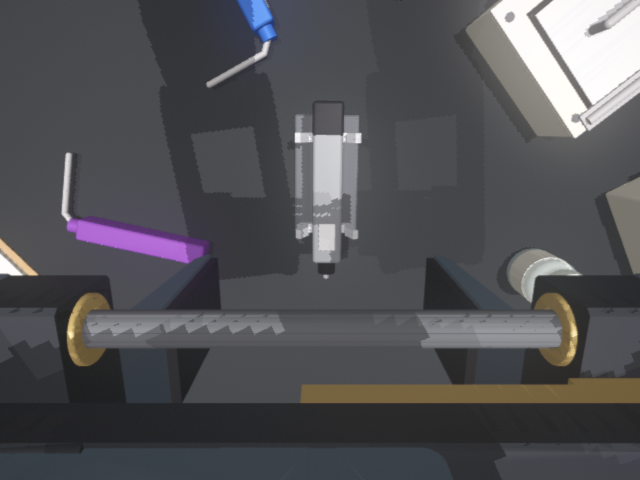

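View pics/w_box.png

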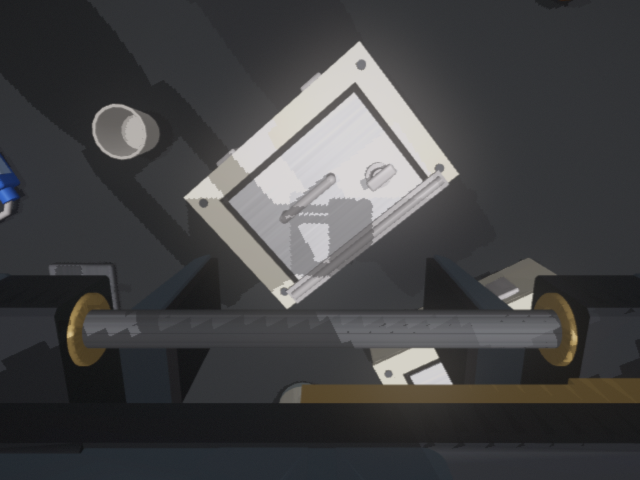

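The wrist picture over the cradle shows the handle and tail spanning rows 102–262 around column 328, with forks near rows 138 and 232. The box picture shows the groove corners at about (355,88) and (229,202), with its ends near (425,178) and (293,283). Next I'll refine both.

```bash
python3 - <<'E'
from h import *
import pickle
from scipy.ndimage import map_coordinates as mc
from scipy.optimize import least_squares
d=pickle.load(open("d0.pkl","rb"));d.update(pickle.load(open("d1.pkl","rb")))
def seam(im,est,w):
    g=im["frame"].mean(2)
    for it in range(4):
        M=R.from_euler("z",est[2],degrees=True).as_matrix()[:2,:2]
        s=np.linspace(.12,.88,60);off=np.linspace(-w,w,61);P=[];k=[]
        for j in range(3):
            a,b=SEAM[j],SEAM[j+1];n=np.array([0,1.]) if j!=1 else np.array([1.,0])
            for q in s:
                pts=(a+(b-a)*q)+off[:,None]*n
                uv=proj(im,np.c_[pts@M.T+est[:2],np.full(61,70.)])
                v=mc(g,[uv[:,1],uv[:,0]],order=1)
                base=min(v[:20].max(),v[-20:].max());wt=np.clip(base*.75-v,0,None)
                if wt.sum()<30 : continue
                c=(wt*off).sum()/wt.sum();P.append((pts[30]+c*n)@M.T+est[:2]);k.append(j)
        P=np.array(P);k=np.array(k)
        def f(x):
            B=(P-x[:2])@R.from_euler("z",x[2],degrees=True).as_matrix()[:2,:2]
            return np.where(k==1,B[:,0]+45,np.where(k==0,B[:,1]-75,B[:,1]+75))
        sol=least_squares(f,est,loss="soft_l1");est=sol.x
    e=f(est);print(est.round(2),len(P),[(round(e[k==j].mean(),2),round(e[k==j].std(),2)) for j in range(3)])
for n in("box","top","scene"):seam(d[n],[528,142.,14.3],10); seam(d[n],[528,142.,14.3],7)
im=d["crad"];g=im["frame"].mean(2)
print("cols",{v:g[v,300:360].astype(int).tolist() for v in(150,190)})
print("rows",g[90:285,328].astype(int).tolist())
E
```

```text
[523.36 144.57  14.83] 180 [(np.float64(0.2), np.float64(0.05)), (np.float64(-0.0), np.float64(0.06)), (np.float64(-0.2), np.float64(0.07))]
[523.36 144.57  14.83] 180 [(np.float64(0.2), np.float64(0.05)), (np.float64(-0.0), np.float64(0.06)), (np.float64(-0.2), np.float64(0.07))]
[523.17 141.15  14.77] 180 [(np.float64(-0.05), np.float64(0.06)), (np.float64(0.0), np.float64(0.07)), (np.float64(0.05), np.float64(0.06))]
[523.17 141.15  14.77] 180 [(np.float64(-0.05), np.float64(0.06)), (np.float64(0.0), np.float64(0.08)), (np.float64(0.05), np.float64(0.06))]
[525.2  144.08  14.76] 180 [(np.float64(0.0), np.float64(0.1)), (np.float64(-0.0), np.float64(0.28)), (np.float64(-0.0), np.float64(0.11))]
[525.2  144.08  14.75] 180 [(np.float64(0.0), np.float64(0.1)), (np.float64(-0.0), np.float64(0.3)), (np.float64(-0.0), np.float64(0.11))]
cols {150: [148, 127, 111, 106, 106, 105, 106, 105, 104, 105, 109, 107, 110, 151, 179, 197, 205, 206, 206, 206, 206, 206, 207, 207, 207, 207, 207, 208, 208, 208, 209, 209, 209, 210, 210, 210, 210, 210, 211, 210, 197, 176, 146, 138, 140, 143, 144, 144, 143
[... 577 characters left out ...]
209, 209, 209, 209, 209, 209, 209, 208, 208, 208, 208, 207, 208, 207, 207, 207, 207, 207, 207, 207, 207, 207, 206, 207, 206, 207, 206, 206, 206, 206, 206, 206, 206, 205, 205, 205, 204, 205, 204, 205, 204, 204, 204, 204, 204, 204, 204, 203, 203, 203, 202, 192, 189, 188, 187, 187, 188, 187, 187, 187, 187, 187, 184, 153, 130, 126, 127, 126, 127, 126, 127, 128, 140, 172, 171, 135, 127, 126, 126, 126, 125, 126, 138, 190, 207, 209, 209, 208, 208, 208, 208, 208, 208, 208, 208, 208, 208, 208, 208, 212, 210, 218, 210, 208, 212, 208, 208, 210, 216, 196, 182, 180, 177, 176, 179, 179, 179, 178, 179, 178, 163, 127, 69, 51, 50, 49, 49, 50, 50, 49, 49, 49, 51, 73, 117, 118, 123, 90, 83, 81, 81, 81, 81, 81]
```

```bash
python3 - <<'E'
from h import *
import pickle
im=pickle.load(open("d1.pkl","rb"))["crad"]
p=cast(im,[[327.4,102],[327,262.3],[327.3,150],[327.0,190]],108)[:,:2]
print(p,np.linalg.norm(p[0]-p[1]),p[:2].mean(0),np.degrees(np.arctan2(*(p[1]-p[0])[::-1])),np.degrees(np.arctan2(*(p[3]-p[2])[::-1])))
f=cast(im,[[303,137],[352,137],[303,232],[350,232]],107)[:,:2];print("forks",f,f.mean(0))
c=p[:2].mean(0);u=(p[1]-p[0])/np.linalg.norm(p[1]-p[0]);print("5mm ahead",c+5*u)
print(r.solve_ik([c[0],c[1],89],[180,0,155]))
E
```

```text
[[ 492.18592401 -130.83452117]
 [ 618.22095968 -189.49342364]
 [ 527.39556055 -147.20317315]
 [ 558.24089951 -161.75082341]] 139.01689485633273 [ 555.20344184 -160.1639724 ] -24.95808947753042 -25.250066787356857
forks [[ 508.98865222 -161.30552871]
 [ 526.49639621 -123.77411319]
 [ 583.56242918 -197.13484138]
 [ 601.35905917 -158.98181743]] [ 555.1016342  -160.29907517]
5mm ahead [ 559.73652524 -162.27374843]
[-17.23203802  24.55965543  99.40961008   0.          56.03073449
 -82.23203802]
```

```bash
cat >> h.py <<'E'
YP=-25.1; ORI=[180,0,180+YP]
c,s=np.cos(np.radians(YP)),np.sin(np.radians(YP))
C0=np.array([555.2,-160.2]); G=C0+4*np.array([c,s]); GZ=78.
BOX=np.array([523.9,143.3,14.8])
def box2w(b):
    return BOX[:2]+np.asarray(b)@R.from_euler("z",BOX[2],degrees=True).as_matrix()[:2,:2].T
TIPOFF=np.array([86*c,86*s,-62.])  # tip - TCP
def tcp(bxy,z): return np.r_[box2w(bxy),z]-TIPOFF
E
python3 - <<'E'
from h import *
import pickle
r.move_to([*G,190],ORI); r.move_linear([*G,GZ],v=80)
o=r.get_obs();print(o["contact_force"],o["tool_pos"])
r.move_gripper(0.0);o=r.get_obs();print(o["finger_gap"]*91,o["grip_force"],o["contact_force"])
r.move_linear([*G,GZ+6],v=20);r.move_linear([*G,215],v=100)
r.move_linear(tcp([45,75],130),v=200);r.move_linear(tcp([45,75],90),v=50);r.sleep(.4)
o=r.get_obs();print(o["time"],o["tool_pos"],o["finger_gap"]*91,o["contact_force"],o["moment"])
d={n:r.get_image(n) for n in("top","scene")};d["obs"]=o
pickle.dump(d,open("d2.pkl","wb"))
t=o["tool_pos"]+TIPOFF
ims=[]
for n in("top","scene"):
    u=proj(d[n],t)[0].astype(int);print(n,proj(d[n],t),proj(d[n],np.r_[box2w([45,75]),70]))
    f=cv2.copyMakeBorder(d[n]["frame"][:,:,::-1],60,60,60,60,cv2.BORDER_CONSTANT)
    ims.append(cv2.resize(f[u[1]:u[1]+120,u[0]+20:u[0]+100],(400,600),interpolation=cv2.INTER_CUBIC))
cv2.imwrite("pics/tip.png",np.hstack(ims))
E
```

```text
[-0.56503531 -0.54309297  0.20405651] [ 559.22085292 -162.04122697   78.56626607]
26.009469893165306 29.994454085826874 [ 0.22910392 -0.36917084  0.86218146]
13.2417 [470.41120889 263.79683773 152.12127651] 25.848484842551276 [ 0.8004103   0.5886675  -1.25303134] [ 0.02587825 -0.17124323  0.02838276]
top [[225.84370588 223.21271961]] [[227.81467866 224.99031138]]
scene [[387.98404647 276.40529468]] [[387.19495792 281.99972363]]
```

View pics/tip.png

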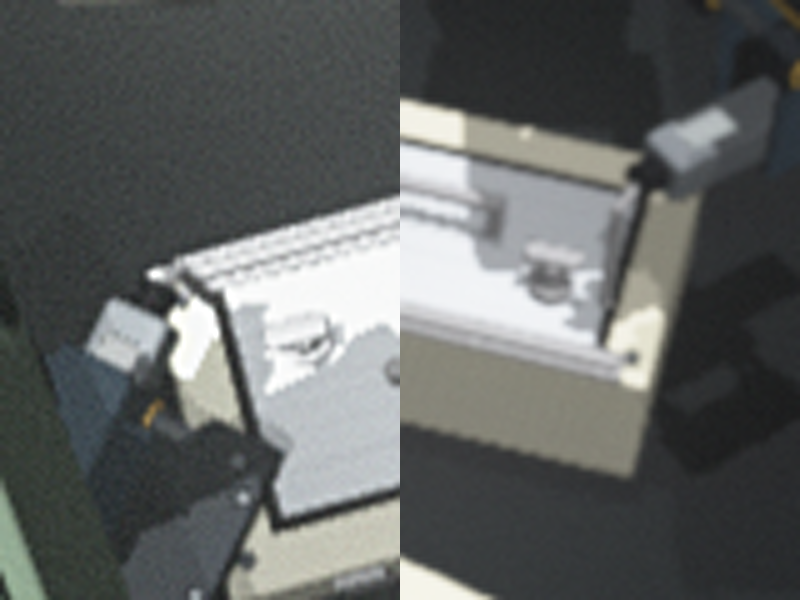

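```bash
python3 - <<'E'
from h import *
import pickle
d=pickle.load(open("d2.pkl","rb"));t=d["obs"]["tool_pos"]+TIPOFF
ims=[]
for n,(x,y) in(("top",(208,205)),("scene",(370,245))):
    f=d[n]["frame"][y:y+45,x:x+30,::-1];f=cv2.resize(f,(400,600),interpolation=cv2.INTER_CUBIC)
    f=cv2.convertScaleAbs(f,alpha=1.0);ims.append(f)
    print(n,(proj(d[n],t)[0]-[x,y])*13.33, (proj(d[n],np.r_[box2w([45,75]),70])[0]-[x,y])*13.33)
cv2.imwrite("pics/tip2.png",np.hstack(ims))
E
```

```text
top [237.85659936 242.77555238] [264.1296665  266.47085068]
scene [239.72733945 418.63257802] [229.20878911 493.20631596]
```

View pics/tip2.png

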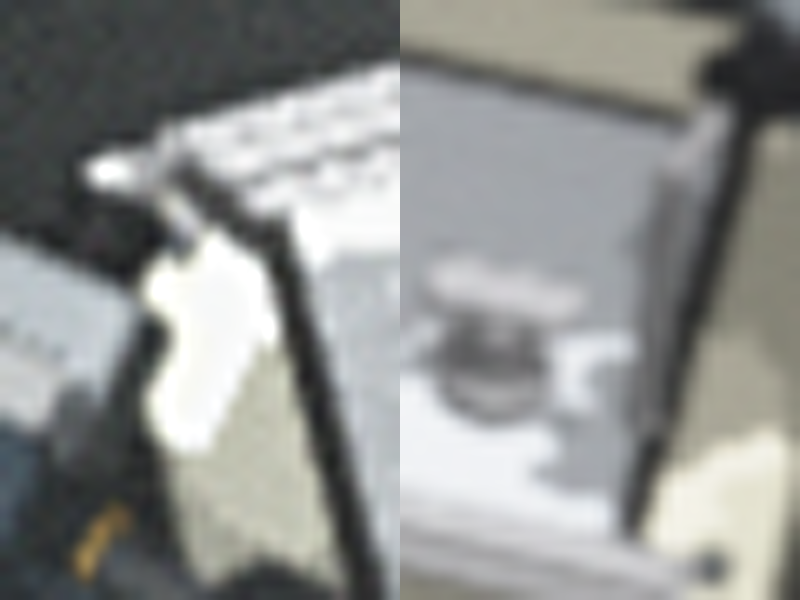

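The scene zoom shows the nose ending at about (652,430), within 1 px of the predicted tip, and the groove is offset the same way. So tip and seam agree. Tracing now.

```bash
sed -i 's/^BOX=.*/BOX=np.array([524.3,144.2,14.8])/' h.py; python3 - <<'E'
from h import *
import pickle
Z=75.3;X=42.5
def chk(l):
    o=r.get_obs();t=o["tool_pos"]+TIPOFF
    b=(t[:2]-BOX[:2])@R.from_euler("z",BOX[2],degrees=True).as_matrix()[:2,:2]
    print(l,round(o["time"],2),b.round(1),t[2].round(1),o["contact_force"].round(1),round(o["finger_gap"]*91,1))
r.move_linear(tcp([X,75],90),v=20); r.move_linear(tcp([X,75],Z),v=15); r.sleep(.2); chk("start")
imgs={}
r.move_linear(tcp([0,75],Z),v=30);chk("45")
r.move_linear(tcp([-45,75],Z),v=30);chk("c1")
imgs=[r.get_image("top"),r.get_image("scene")]
r.move_linear(tcp([-45,0],Z),v=30);chk("165")
r.move_linear(tcp([-45,-75],Z),v=30);chk("c2");imgs+=[r.get_image("scene")]
r.move_linear(tcp([0,-75],Z),v=30);chk("285")
r.move_linear(tcp([X,-75],Z),v=30);r.sleep(.2);chk("end")
r.move_linear(tcp([X,-75],100),v=30)
pickle.dump(imgs,open("d3.pkl","wb"))
z=[]
for i,b in zip(imgs,([-45,75],[-45,75],[-45,-75])):
    u=proj(i,np.r_[box2w(b),72])[0].astype(int);z.append(cv2.resize(i["frame"][u[1]-25:u[1]+25,u[0]-17:u[0]+17,::-1],(264,388),interpolation=cv2.INTER_CUBIC))
cv2.imwrite("pics/trace.png",np.hstack(z))
E
```

```text
start 14.93 [42.6 75. ] 75.4 [ 0.9  1.1 -1.8] 25.9
45 16.49 [ 0.2 75. ] 75.3 [-0.2 -0.6 -1.4] 25.8
c1 18.14 [-44.8  75. ] 75.3 [ 0.1  0.3 -0.8] 26.0
165 20.89 [-45.    0.1] 75.3 [-0.1 -0.1 -0.7] 25.6
c2 23.54 [-45.  -74.9] 75.3 [ 0.3  0.3 -0.9] 25.9
285 25.24 [ -0.2 -75. ] 75.3 [ 1.2  0.4 -2.2] 25.8
end 27.01 [ 42.4 -75. ] 75.3 [-0.3 -0.7 -0.9] 25.6
```

View pics/trace.png

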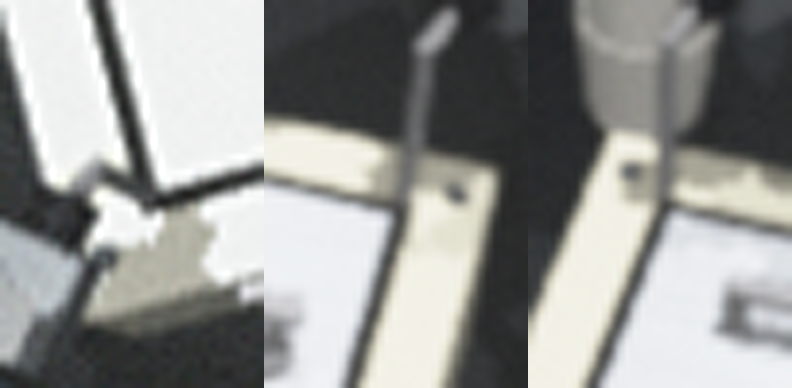

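The pictures show the tip exactly on the groove at both corners: (402,205) and (665,205) in the scene crops, and (150,200) in the top crop. Now I'll return the probe.

```bash
python3 - <<'E'
from h import *
r.move_linear(tcp([42.5,-75],150),v=80)
r.move_linear([*G,215],v=180); r.move_linear([*G,110],v=80); r.move_linear([*G,GZ+.3],v=25); r.sleep(.3)
o=r.get_obs();print(o["tool_pos"],o["contact_force"])
r.move_gripper(1.0);r.sleep(.3)
r.move_linear([*G,190],v=60);r.move_to([575,-175,290],[180,0,155]);r.sleep(.3)
i=r.get_image("wrist");cv2.imwrite("pics/end.png",i["frame"][:,:,::-1])
print(r.get_obs()["time"])
E
```

```text
[ 558.84759416 -161.89658555   78.36313031] [-0.02047168 -0.01513066 -1.53183504]
37.8917
```

View pics/end.png

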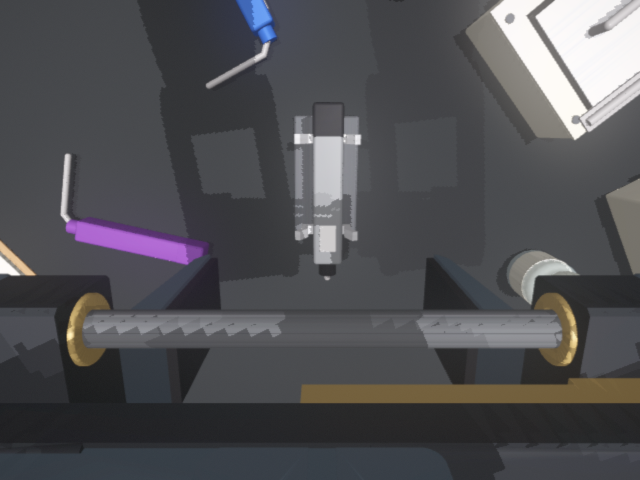

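The probe is back in both forks (rows 102–263, column 328), the same as before.

```bash
python3 -c "
from rig import r
print(r.sign_off())"
```

```text
the job is handed in; nothing more can be done
None
```

I traced the seam from the tap end to the far hinge end with the tip about 5 mm above the joint line, laid the probe back level in both forks pointing the same way, and handed the job in at about 38 s; no verdict came back.

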